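# Shut the dust filter hatch and screw it down

### The arm

A 6-joint arm with a two-finger parallel gripper is mounted at the origin on the work surface. World frame = base frame: x ahead of the robot, y to its left, z up, the work surface at z = 0. Lengths are in m, angles in rad, forces in N, time in s.
With the tool pointing down it reaches from about 0.4 to 0.825 m from the base axis. Payload 7 kg.
Tool frame: the origin (TCP) lies midway between the tips of the shut fingers; the grasp point (between the pads) lies 19 mm behind it (arm.hold_point_z is the distance from the TCP to the grasp point, in m); z points along the fingers, x is the direction in which the jaws open and shut, and the axes are right-handed (so a half turn about z gives the same grasp; the last joint's range is limited). The gripper opens to 88 mm and grips with 3 to 60 N. Pads are 19 mm wide; open, the fingers measure 130 mm over their backs; the gripper's body (78 mm by 193 mm) begins 47 mm behind the grasp point.
Start: joints at [1.563, 0.359, 0.012, 0, -1.224, -0.288], TCP at [0.197, 0.646, 0.227] pointing down, gripper open.
Joint ranges: [-3.07, 3.07], [-1.43, 2.12], [-1.02, 1.25], [-3.03, 1.67], [-3.05, -0], [-3.03, 3.03]. Speed limits (rad/s): [2.39, 2.39, 3.01, 3.14, 3.14, 3.14].

### API

Orientations are given as [roll, pitch, yaw] about the fixed x, y, z axes, in that order (R = Rz(yaw) Ry(pitch) Rx(roll)).
In Python, from station import readout, viewer, job, arm gives the robot as it stands.
- The arm moves only by the tool apply_moves, never from a script. Its argument "deltas" is text: rows parted by semicolons, each of 4 numbers parted by spaces: the shift along the tool's x, y, z in cm, then the turn about the tool's z in rad. A call has 1 to 10 rows; each row shifts and turns the commanded pose from where the row before left it, along the tool's axes as they then stand; what a row does not reach is not made up. A row lasts 1/8 s, in which the tool goes at most 62.5 mm and 10.7 degrees, less where a joint would pass 70% of its speed; a pose out of reach is approached as far as the arm can. A call is refused whole if a number of a shift passes 6.25 or a number of a turn 0.188, either way. A call with a gripper value outside its range is refused whole. "gripper" is the closure, from -1 (fully open) to 1 (shut), so that 0 is half open, set as the call begins (left out, the last holds). The fingers move at their own pace and stop on an object; "squeeze" is the grip in N (left out, the last holds). Time passes only in rows, so rows that do not move let the fingers close. It gives the time, the measured TCP pose, the force and the opening at its end, in the units of the state.
- readout.get_state(): the state, without advancing time (a new reading comes with each control period).
- viewer.grab_frame(name): name is "scene" or "top" or "wrist"; returns a dict with "image" (400x640x3 uint8, red, green, blue), "camera_matrix" (3x3 intrinsics, pixels), "cam_to_world" (4x4, takes a point from camera to world coordinates). Camera axes: x right, y up, looking along -z (the intrinsics and any distortion apply to the point x, -y, -z); pixel columns grow to the right and rows downward; lengths in m; the calibration is good to about 2 mm. The wrist camera is an equidistant fisheye: a pixel r from the principal point sees the ray r / f radians off the axis. A picture is of the moment at which its call begins. There is no depth.
- job.job_done(): hands the job in, once; it reports no verdict.
Trained networks look in the newest picture that a camera, given by its name, has taken for a name from the list of things; names that differ only in an ending like _2 or _b are one class to them, and where a whole thing is asked for, a point or a joint stands for the part that bears it (a point fixed in the world has none). Each returns a list of dicts, best first, with "conf" (0 to 1); they miss things now and then, are a little off and sometimes report something else, mostly with a low value. They report only what shows in the picture. A call takes as long as a camera call.
- viewer.silhouettes(camera, query): "region" (400x640 bool, what is visible of it) and "extent" ([left, top, width, height] in pixels, round what is visible of it).
The state is a dict: "t": time; "q": joint angles; "qd": joint speeds; "joint_efforts": joint torques, N m; "eef_pos": TCP position; "ee_rot": TCP orientation; "force": force on the tool from outside, world axes, zero at the start; "moment": the same for the moment, N m; "width": finger opening in m.
Only numpy, scipy, OpenCV 4.12 (cv2) and the standard library are available. Lean on these libraries where they do the work, as an engineer would, in place of code of your own. Each camera call takes 0.05 s, during which the arm holds its last target.

### The job

Gently swing the raised hatch of the grey dust filter box shut, then turn its three captive wing knobs clockwise to their end stops: the middle knob first, fully home, then the two outer ones in either order. Leave the jar, tools and other loose things where they are, and leave the hatch fully shut.

Things in the scene. Friction and masses are not known exactly. Their poses are not given: they have to be found in the camera images.
- filter_box: grey dust filter box fixed to the bench, 280 deep (x) by 320 wide (y). Origin: centre of its underside; x to its back, z up. Front wall (x = -140) is 80 high; from there the open face rises at 28 degrees to x = +40, height 176, where the hatch hinge is; behind is a flat top 176 high. A duct stub 70 across leaves the back.
- hatch (a joint): aluminium hatch plate, 204 along the slope, 300 wide, 4 thick, hinged at its upper rear edge. 0 = shut on the box (face falls 28 degrees to the front), grows as the front edge swings up; starts 0.6 to 1.0 rad. Stiff hinge (1.2 N m friction): stays where left; a few newtons down on the front lip shut it.
- hatch_lip (a point): point on the upper face of the lip, a flat 70 mm wide tab that sticks out 24 mm beyond the middle of the hatch's front edge: 12 mm inside the tab's free end, 216 mm from the hinge line. Axes: z away from the hatch face, x up the hatch towards the hinge, y along the hinge. Moves with the hatch.
- hatch_hinge (a point): middle of the hatch's hinge line, level with the hatch's upper face; y is the hinge axis (turning about +y opens). Axes turn with the hatch as for hatch_lip.
- knob_left (a joint): black wing knob, captive bolt in the hatch, outer, 95 mm from the middle one on the +y side of the box. 0 = loose, 1.6 = hard end stop (home); grows clockwise seen looking down on the hatch face. Starts 0.2 to 0.75; 0.08 N m friction, stays where left, does not move along its axis. At the stop its bar lies straight up and down the slope.
- knob_middle (a joint): black wing knob, captive bolt in the hatch, middle of the row, 40 mm up from the hatch's front edge. 0 = loose, 1.6 = hard end stop (home); grows clockwise seen looking down on the hatch face. Starts 0.2 to 0.75; 0.08 N m friction, stays where left, does not move along its axis. At the stop its bar lies straight up and down the slope.
- knob_right (a joint): black wing knob, captive bolt in the hatch, outer, 95 mm from the middle one on the -y side of the box. 0 = loose, 1.6 = hard end stop (home); grows clockwise seen looking down on the hatch face. Starts 0.2 to 0.75; 0.08 N m friction, stays where left, does not move along its axis. At the stop its bar lies straight up and down the slope.
- grip_left (a point): centre of the left knob's grip bar: 44 long (x of this point), 13 wide (y; pinch across), 28 tall; z is the turning axis, square to the hatch face, away from it. 14 mm below the bar's top, 30 mm above the face. Under the bar: neck 22 across, collar 30 across, 8 high. Turns with the knob.
- grip_middle (a point): centre of the middle knob's grip bar: 44 long (x of this point), 13 wide (y; pinch across), 28 tall; z is the turning axis, square to the hatch face, away from it. 14 mm below the bar's top, 30 mm above the face. Under the bar: neck 22 across, collar 30 across, 8 high. Turns with the knob.
- grip_right (a point): centre of the right knob's grip bar: 44 long (x of this point), 13 wide (y; pinch across), 28 tall; z is the turning axis, square to the hatch face, away from it. 14 mm below the bar's top, 30 mm above the face. Under the bar: neck 22 across, collar 30 across, 8 high. Turns with the knob.
- jar: loose jar, 56 across, 75 high, beside the box. Origin at its underside. Not to be disturbed.
- bench_block: loose steel block 70 x 70 x 25, beside the box. Origin at its underside. Not to be disturbed.
- tin: loose small tin, 60 across, 35 high, standing on the flat top of the box behind the hatch. Origin at its underside. Not to be disturbed.
- screwdriver: loose screwdriver lying in front of the box. Not to be disturbed.
- hammer: loose hammer lying at one side of the bench. Not to be disturbed.
- cup: loose white cup, 72 across, 80 high, at the side of the bench. Origin at its underside. Not to be disturbed.
- mandrel_base: loose turned wooden stand, 64 across, 100 high, at the side of the bench. Origin at its underside. Not to be disturbed.

How it is judged:
On the way, in this order (a step that is already met when the one before it is completed fails the run):
1. the hatch is shut (within 0.04 rad), all knobs still short of home (value of joint hatch below 0.04 rad and value of joint each of knob_left, knob_middle, knob_right below 1.2 rad), for 0.2 s.
2. the middle knob is home (within 0.08 rad of its stop) with the hatch shut and the outer knobs still well short of home (0.4 rad or more) (value of joint hatch below 0.04 rad and value of joint knob_middle above 1.52 rad and value of joint each of knob_left, knob_right below 1.2 rad), for 0.2 s.
3. all three knobs are home with the hatch shut (value of joint hatch below 0.04 rad and value of joint each of knob_left, knob_middle, knob_right above 1.52 rad), for 0.2 s.
At the end, for the whole second after the job is handed in: The hatch is shut (within 0.04 rad), all three knobs are within 0.08 rad of their end stops, and every loose bystander is within 30 mm of where it began (all of step 3 and distance of each of jar, bench_block, tin, screwdriver, hammer, cup, mandrel_base from where it was at the start of the episode below 0.03 m); the robot touches nothing.
It fails at once if the hatch is slammed (closing faster than 2.5 rad/s) (velocity of joint hatch below -2.5 rad/s).
It fails at once if a loose bystander is shifted by more than 30 mm (distance of any of jar, bench_block, tin, screwdriver, hammer, cup, mandrel_base from where it was at the start of the episode above 0.03 m).
It fails at once if a standing bystander is tipped more than 0.5 rad (angle between any of jar, tin, cup, mandrel_base's own z axis and vertical above 0.5 rad).
It also fails if it takes over 62 s, if anything falls off the work surface, if the arm or the gripper's body presses on something with over 40 N, if the wrist force passes 120 N, or if a joint passes its speed limit or range.

## Working session

There is one attempt and no reset: what is moved stays moved. The work goes in short steps, Python scripts to look and compute and a tool call to move; the robot and the scene stay as the last step left them, time stands still between calls to the robot, and variables do not carry over. Pictures are saved under pics/ and viewed, and the job is handed in when it is done.

Besides the shell and the picture viewer there is one more tool, called after "Request:" as a command line: name --argument value ..., lists and objects as JSON in quotes. apply_moves: Moves the arm, as the interface text tells. Its arguments: {"type":"object","properties":{"deltas":{"type":"string"},"gripper":{"type":"number"},"squeeze":{"type":"number"}},"required":["deltas"]}

```bash
ls; mkdir -p pics
python3 - <<'E'
from station import readout, viewer, arm
import cv2
print(readout.get_state()); print([a for a in dir(arm) if a[0]!='_'])
for n in ["scene","top","wrist"]:
    f=viewer.grab_frame(n); cv2.imwrite(f"pics/{n}0.png",f["image"][:,:,::-1]); print(n,f["camera_matrix"].tolist(),f["cam_to_world"].round(4).tolist(), [k for k in f])
E
```

```text
pics
{'t': 0.0, 'q': array([ 1.56312770e+00,  3.59394409e-01,  1.10721565e-02, -3.61141924e-04,
       -1.22410201e+00, -2.88114941e-01]), 'qd': array([-4.36670172e-04, -8.40800092e-05,  1.64816990e-04, -2.00836511e-03,
        6.39055203e-04,  9.14804557e-05]), 'joint_efforts': array([-5.49513861e-04, -5.82722712e+01,  2.93054509e+01,  6.99699238e+00,
        6.88879634e-03, -1.81404466e-04]), 'eef_pos': array([0.19662526, 0.64521853, 0.22562163]), 'ee_rot': array([-3.14145554e+00, -1.65731161e-03, -1.86670300e+00]), 'force': array([ 1.01843139, -0.61525971, -0.24244926]), 'moment': array([0.01033029, 0.02089744, 0.00843837]), 'width': 0.08790224392193415}
['Unreachable', 'hold_point_z']
scene [[485.06349929633427, 0.0, 312.7844774653632], [0.0, 485.06349929633427, 199.87157302786719], [0.0, 0.0, 1.0]] [[-0.9473, -0.2526, 0.197, 0.8325], [0.3203, -0.7316, 0.6018, 0.8221], [-0.0079, 0.6332, 0.774, 1.1736], [0.0, 0.0, 0.0, 1.0]] ['image', 'camera_matrix', 'cam_to_world']
top [[416.011880085471, 0.0, 319.67709092496614], [0.0, 416.011880085471, 200.31660133279692], [0.0, 0.0, 1.0]] [[-0.0004, 0.9765, -0.2154, 0.3199], [-1.0, 0.0008, 0.0053, 0.01], [0.0053, 0.2154, 0.9765, 1.3305], [0.0, 0.0, 0.0, 1.0]] ['image', 'camera_matrix', 'cam_to_world']
wrist [[309.70691628693146, 0.0, 317.3545907287718], [0.0, 309.70691628693146, 198.76984616640934], [0.0, 0.0, 1.0]] [[-0.2923, 0.9205, 0.2594, 0.267], [-0.9563, -0.2819, -0.077, 0.624], [0.0022, -0.2706, 0.9627, 0.3835], [0.0, 0.0, 0.0, 1.0]] ['image', 'camera_matrix', 'cam_to_world']
```

View pics/scene0.png

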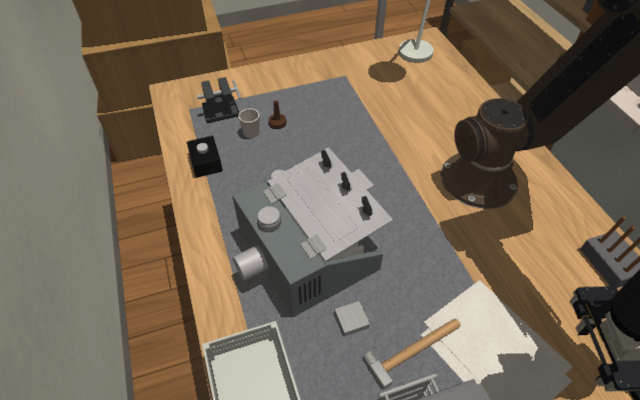

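View pics/top0.png

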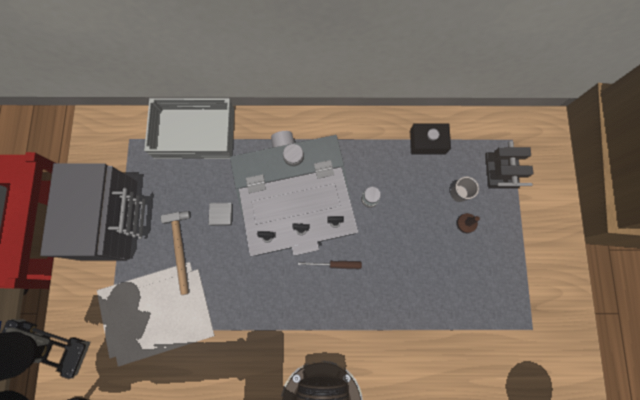

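View pics/wrist0.png

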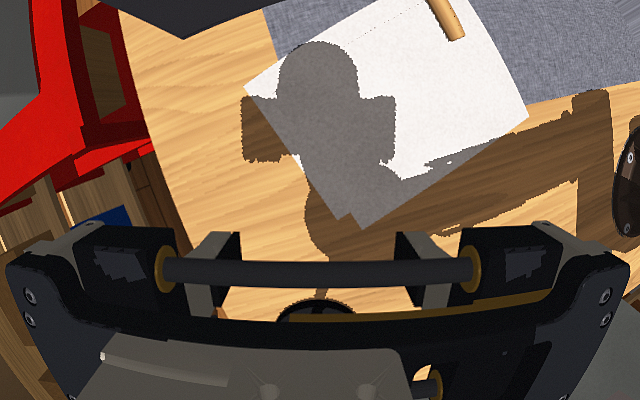

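```bash
cat > h.py <<'E'
import numpy as np, cv2
from station import viewer, readout
def grab(n,save=None):
    f=viewer.grab_frame(n); 
    if save: cv2.imwrite(save,f["image"][:,:,::-1])
    return f
def proj(f,P):
    T=np.linalg.inv(f["cam_to_world"]); P=np.atleast_2d(P)
    c=P@T[:3,:3].T+T[:3,3]; K=f["camera_matrix"]
    return np.c_[K[0,2]+K[0,0]*c[:,0]/-c[:,2], K[1,2]+K[1,1]*-c[:,1]/-c[:,2]]
def Rz(a): return np.array([[np.cos(a),-np.sin(a),0],[np.sin(a),np.cos(a),0],[0,0,1]])
def Ry(a): return np.array([[np.cos(a),0,np.sin(a)],[0,1,0],[-np.sin(a),0,np.cos(a)]])
# box frame hatch: hinge line (upper face), x up toward hinge
def hatchT(th,hz=0.176):
    # x-dir (towards hinge, uphill) pitched up by s=28deg - th
    s=np.radians(28)-th
    R=Ry(-s)   # x-> (cos s,0,sin s)
    return R,np.array([0.04,0,hz])
def box2w(p,P): return np.atleast_2d(P)@Rz(p[2]).T+np.array([p[0],p[1],0])
def hatchpts(p,th,L):  # L in hatch frame
    R,t=hatchT(th); return box2w(p,np.atleast_2d(L)@R.T+t)
E
python3 - <<'E'
from h import *
import pickle
D={}
for cam in ["scene","top"]:
    f=grab(cam); im=f["image"][:,:,::-1].copy(); D[cam]=f
    for q in ["filter_box","hatch","hatch_lip","knob_left","knob_middle","knob_right","tin","jar"]:
        r=viewer.silhouettes(cam,q)
        for o in r[:3]:
            m=o["region"]; ys,xs=np.nonzero(m)
            print(cam,q,round(o["conf"],2),[round(float(v)) for v in o["extent"]],xs.mean().round(1) if len(xs) else None,ys.mean().round(1) if len(xs) else None,m.sum())
        D[cam,q]=r
    x0,y0,w,hh=(220,130,200,200) if cam=="scene" else (220,130,160,130)
    c=cv2.resize(im[y0:y0+hh,x0:x0+w],None,fx=[3,5][cam=="top"] if cam=="scene" else 5,fy=3 if cam=="scene" else 5,interpolation=cv2.INTER_CUBIC)
    cv2.imwrite(f"pics/{cam}z.png",c)
pickle.dump(D,open("D.pkl","wb"))
E
```

```text
scene filter_box 0.62 [230, 146, 165, 174] 310.7 230.3 16525
scene hatch 0.88 [267, 148, 126, 113] 329.0 202.0 7468
scene hatch_lip 0.35 [334, 300, 36, 33] 351.3 317.7 783
scene knob_left 0.6 [361, 200, 11, 17] 365.9 207.8 164
scene knob_middle 0.48 [338, 174, 16, 18] 344.8 182.3 144
scene knob_right 0.46 [323, 150, 10, 23] 325.2 160.3 151
scene jar 0.73 [268, 101, 18, 31] 276.4 117.7 294
scene jar 0.26 [360, 194, 9, 23] 365.9 207.0 152
top filter_box 0.63 [231, 129, 125, 126] 293.0 195.7 11450
top hatch 0.96 [238, 167, 117, 87] 296.6 211.8 7608
top hatch_lip 0.86 [237, 167, 121, 90] 296.8 211.9 7707
top knob_left 0.31 [454, 213, 26, 22] 467.0 223.0 369
top knob_middle 0.72 [293, 221, 16, 16] 300.4 228.1 148
top knob_right 0.5 [329, 217, 17, 11] 334.8 220.6 143
top tin 0.55 [282, 143, 21, 21] 292.9 154.8 378
top jar 0.73 [362, 188, 20, 20] 370.4 197.0 314
```

```bash
python3 -c "
import cv2
print(cv2.imread('pics/scenez.png').shape,cv2.imread('pics/topz.png').shape)"
```

```text
(600, 600, 3) (650, 800, 3)
```

View pics/scenez.png

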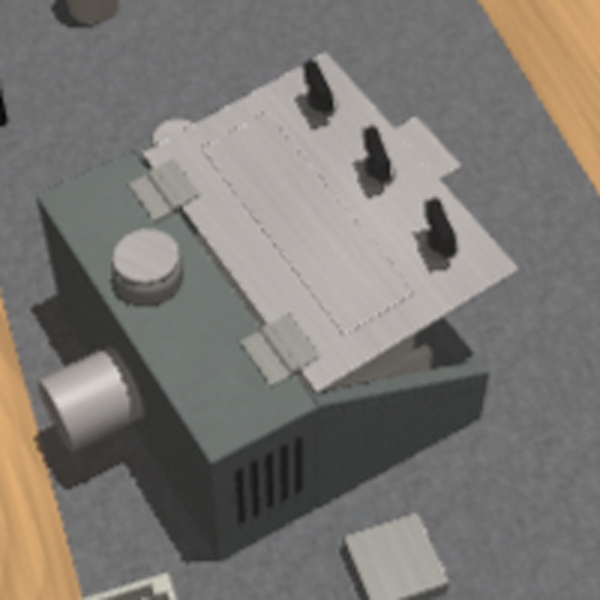

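View pics/topz.png

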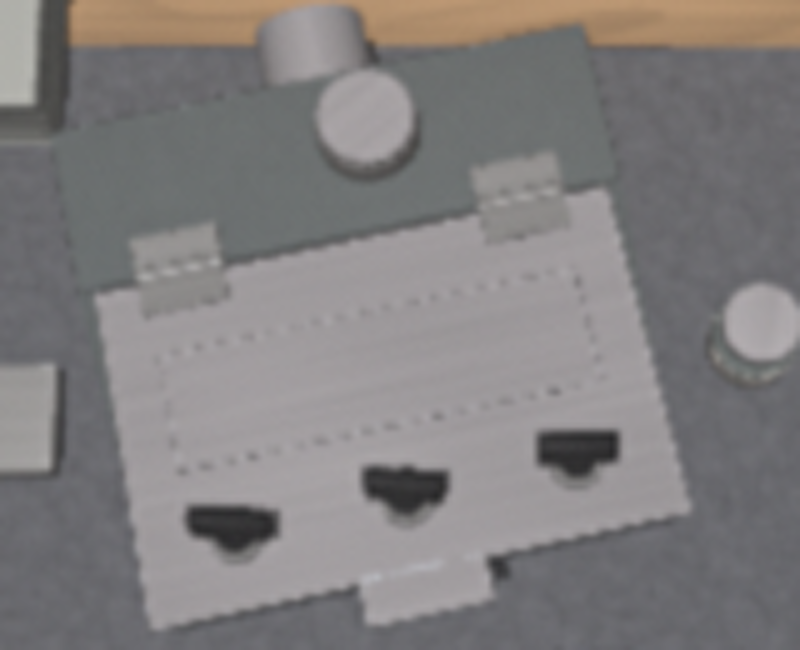

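```bash
cat > fit.py <<'E'
from h import *
import pickle
from scipy.optimize import least_squares
D=pickle.load(open("D.pkl","rb"))
top=lambda u,v:(220+u/5,130+v/5); sc=lambda u,v:(220+u/3,130+v/3)
H=lambda a,b,c=0:("h",(a,b,c)); B=lambda a,b,c:("b",(a,b,c))
obs=[("top",top(607,190),H(0,-.15)),("top",top(690,512),H(-.204,-.15)),("top",top(97,293),H(0,.15)),("top",top(152,628),H(-.204,.15)),
("top",top(370,625),H(-.228,.035)),("top",top(494,600),H(-.228,-.035)),
("top",top(583,25),B(.14,-.16,.176)),("top",top(58,128),B(.14,.16,.176)),
("scene",sc(516,268),H(-.204,.15)),("scene",sc(318,390),H(0,.15)),("scene",sc(325,55),H(-.204,-.15)),("scene",sc(145,155),H(0,-.15)),
("scene",sc(460,163),H(-.228,.035)),("scene",sc(418,116),H(-.228,-.035)),("scene",sc(212,462),B(.14,.16,.176)),("scene",sc(40,198),B(.14,-.16,.176))]
def res(p):
    r=[]
    for cam,px,(k,L) in obs:
        P=hatchpts(p,p[3],L) if k=="h" else box2w(p,L)
        r.append(proj(D[cam],P)[0]-px)
    return np.array(r)
s=least_squares(lambda p:res(p).ravel(),[.5,.05,.2,.8],loss="soft_l1")
p=s.x; print(p.round(4)); print(res(p).round(1).tolist())
for th in (p[3],0):
    print("lip",hatchpts(p,th,(-.216,0,0)).round(4), "grips",hatchpts(p,th,[(-.164,.095,.03),(-.164,0,.03),(-.164,-.095,.03)]).round(4).tolist())
np.save("p.npy",p)
for nm,y,e in [("L",.095,((187,522),(278,524))),("M",0,((363,480),(447,487))),("R",-.095,((538,447),(619,445)))]:
    mid=(np.array(top(*e[0]))+top(*e[1]))/2
    ctr=proj(D["top"],hatchpts(p,p[3],(-.164,y,.044)))[0]
    d=np.array(e[1],float)-e[0]
    best=min(np.arange(0,1.6,.01),key=lambda v:(lambda q:-abs(np.dot(q,d))/np.linalg.norm(q))(np.diff(proj(D["top"],hatchpts(p,p[3],[(-.164-.022*np.cos(1.6-v),y-.022*np.sin(1.6-v),.044),(-.164+.022*np.cos(1.6-v),y+.022*np.sin(1.6-v),.044)])),axis=0)[0]))
    print(nm,mid-ctr,best)
print("jar etc")
E
python3 fit.py
```

```text
[0.6049 0.0798 0.2182 0.6135]
[[-0.4, -2.0], [0.3, 0.1], [-0.6, -1.0], [-0.1, 0.8], [-0.2, 0.7], [0.4, 0.1], [-0.0, -1.5], [-2.3, 0.1], [1.5, -0.2], [-1.1, 0.6], [0.9, -1.1], [-1.5, -0.6], [1.1, 0.7], [-0.0, -0.1], [0.2, -1.2], [-1.1, -2.7]]
lip [[0.4347 0.0421 0.2029]] grips [[0.4682, 0.1468, 0.2262], [0.4887, 0.0541, 0.2262], [0.5093, -0.0387, 0.2262]]
lip [[0.4578 0.0472 0.0746]] grips [[0.4683, 0.1468, 0.1255], [0.4888, 0.0541, 0.1255], [0.5094, -0.0387, 0.1255]]
L [1.09409966 0.79885813] 0.28
M [0.31924344 0.60673454] 0.34
R [0.05821315 0.74603714] 0.23
jar etc
```

Request:
apply_moves --deltas "0 0 -4 0.187;0 0 -4 0.187;0 0 0 0.187;0 0 0 0.187;0 0 0 0.187;0 0 0 0.187;0 0 0 0.187;0 0 0 0.187;0 0 0 0.187;0 0 0 0.187" --gripper 1

```text
t: 2.3
eef_pos: [0.1968, 0.6456, 0.3065]
ee_rot: [-3.142, 0.0, 2.54]
force: [0.0, -0.3, -0.9]
width: 0.0005
```

```bash
cat > plan.py <<'E'
import sys; from h import *
from scipy.spatial.transform import Rotation as Ro
# usage: plan.py x y z yaw(box-rel, or 'k')
s=readout.get_state(); R=Ro.from_euler("xyz",s["ee_rot"])
t=np.array([float(v) for v in sys.argv[1:4]]); 
print("t",round(s["t"],2),"pos",s["eef_pos"].round(4),"rot",s["ee_rot"].round(3),"F",s["force"].round(1),"q",s["q"].round(2),"w",round(s["width"],4))
print("tool delta cm (current axes):",(R.inv().apply(t-s["eef_pos"])*100).round(2))
if len(sys.argv)>4:
    y=float(sys.argv[4]); d=y-s["ee_rot"][2]; d=(d+np.pi)%(2*np.pi)-np.pi; print("tool turn",round(-d,3))
    R2=Ro.from_euler("z",y)*Ro.from_euler("x",np.pi); print("delta in target axes:",(R2.inv().apply(t-s["eef_pos"])*100).round(2))
E
python3 plan.py .430 .041 .30 1.789
```

```text
t 2.3 pos [0.1968 0.6456 0.3065] rot [-3.142  0.     2.54 ] F [ 0.  -0.3 -0.9] q [ 1.56  0.32  0.14 -0.   -1.39 -2.16] w 0.0005
tool delta cm (current axes): [-53.43 -36.67   0.66]
tool turn 0.751
delta in target axes: [-64.08   9.68   0.65]
```

Request:
apply_moves --deltas "-2 -1.4 0 0;-4.4 -3 0 0;-4.4 -3 0 0;-4.4 -3 0 0;-4.4 -3 0 0;-4.4 -3 0 0;-4.4 -3 0 0;-4.4 -3 0 0;-4.4 -3 0 0;-4.4 -3 0 0"

```text
t: 3.55
eef_pos: [0.3824, 0.1757, 0.307]
ee_rot: [3.14, 0.0, 2.547]
force: [1.4, -0.6, 0.6]
width: 0.0004
```

Request:
apply_moves --deltas "0 0 0 0.187;0 0 0 0.187;0 0 0 0.187;0 0 0 0.187"

```text
t: 4.05
eef_pos: [0.3821, 0.1772, 0.3068]
ee_rot: [3.141, -0.0, 1.792]
force: [0.2, -0.5, -0.3]
width: 0.0004
```

```bash
python3 plan.py .430 .041 .215 1.789
```

```text
t 4.05 pos [0.3821 0.1772 0.3068] rot [ 3.141 -0.     1.792] F [ 0.2 -0.5 -0.3] q [ 0.91 -0.13 -0.37 -0.   -1.33 -2.26] w 0.0004
tool delta cm (current axes): [-14.34   1.68   9.17]
tool turn 0.003
delta in target axes: [-14.33   1.73   9.18]
```

Request:
apply_moves --deltas "-3.6 0.4 0 0;-3.6 0.4 0 0;-3.6 0.4 0 0;-3.5 0.5 0 0;0 0 2.5 0;0 0 2.5 0;0 0 2 0;0 0 0 0"

```text
t: 5.05
eef_pos: [0.4302, 0.0414, 0.2356]
ee_rot: [-3.139, 0.001, 1.798]
force: [0.7, 0.3, 0.6]
width: 0.0005
```

```bash
python3 plan.py .430 .041 .205 1.789
python3 - <<'E'
from h import *
a=grab("scene")["image"]; b=grab("top")["image"]; 
cv2.imwrite("pics/a1.png",np.vstack([cv2.resize(a[100:280,200:460],None,fx=3,fy=3),])[:,:,::-1])
cv2.imwrite("pics/b1.png",cv2.resize(b[120:290,200:460],None,fx=3,fy=3)[:,:,::-1])
E
```

```text
t 5.05 pos [0.4302 0.0414 0.2356] rot [-3.139e+00  1.000e-03  1.798e+00] F [0.7 0.3 0.6] q [ 0.56 -0.06 -0.47 -0.   -1.16 -1.9 ] w 0.0005
tool delta cm (current axes): [-0.03 -0.02  3.07]
tool turn 0.009
delta in target axes: [-0.03 -0.02  3.06]
```

View pics/a1.png

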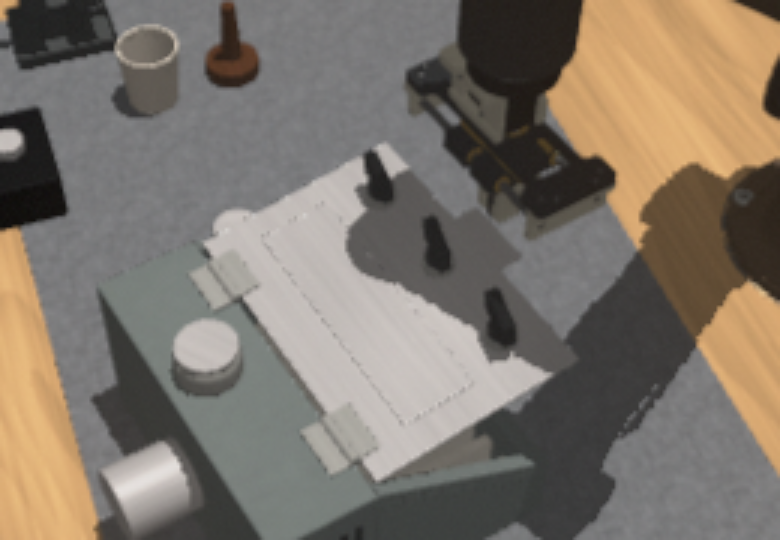

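View pics/b1.png

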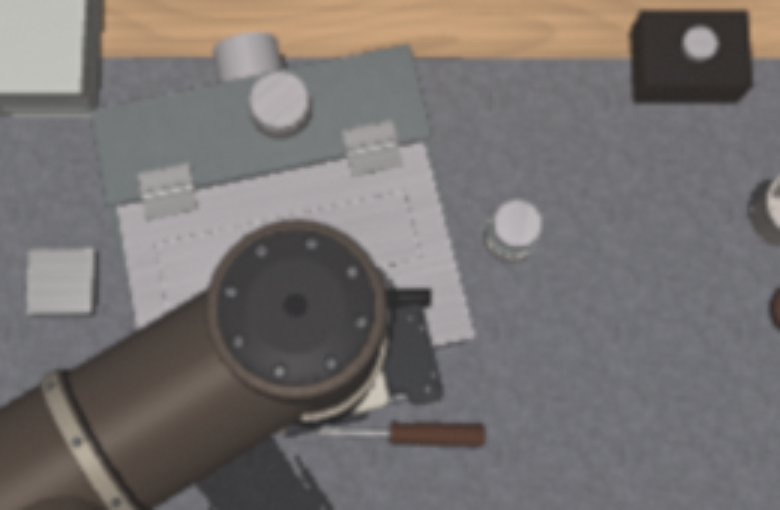

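Request:
apply_moves --deltas "0 0 1.2 0;0 0 1 0;0 0 1 0;0 0 1 0;0 0 1 0;0 0.1 1 0;0 0.1 1 0;0 0.1 1 0;0 0.1 1 0;0 0.2 1 0"

```text
t: 6.4
eef_pos: [0.4368, 0.0431, 0.1339]
ee_rot: [-3.141, 0.0, 1.799]
force: [-1.8, -0.6, 2.6]
width: 0.0004
```

```bash
python3 plan.py .450 .045 .0746 1.789
```

```text
t 6.4 pos [0.4368 0.0431 0.1339] rot [-3.141  0.     1.799] F [-1.8 -0.6  2.6] q [ 0.55  0.05 -0.62  0.   -0.9  -1.89] w 0.0004
tool delta cm (current axes): [-0.11  1.33  5.93]
tool turn 0.01
delta in target axes: [-0.1   1.33  5.93]
```

Request:
apply_moves --deltas "0 0.2 1 0;0 0.2 1 0;0 0.3 1 0;0 0.3 1 0;0 0.3 1 0"

```text
t: 7.02
eef_pos: [0.4502, 0.0465, 0.0841]
ee_rot: [3.141, -0.0, 1.799]
force: [-0.7, 0.1, 3.4]
width: 0.0002
```

```bash
python3 plan.py .450 .045 .0746 1.789
python3 - <<'E'
from h import *
a=grab("scene")["image"]; 
cv2.imwrite("pics/a2.png",np.vstack([cv2.resize(a[100:280,200:460],None,fx=3,fy=3),])[:,:,::-1])
E
```

```text
t 7.03 pos [0.4502 0.0465 0.0841] rot [ 3.141 -0.     1.799] F [-0.7  0.1  3.4] q [ 0.54  0.14 -0.66  0.   -0.77 -1.88] w 0.0002
tool delta cm (current axes): [-0.14 -0.05  0.95]
tool turn 0.01
delta in target axes: [-0.14 -0.05  0.95]
```

View pics/a2.png

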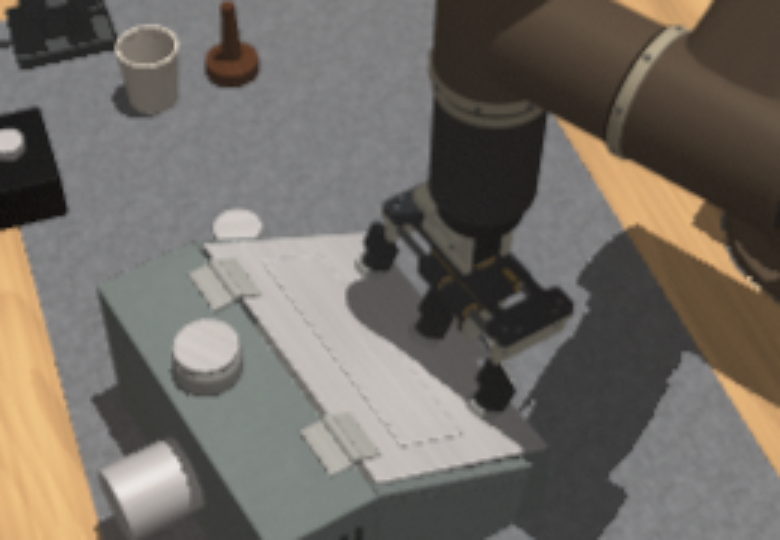

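Request:
apply_moves --deltas "0 0 0.5 0;0 0 0.4 0;0 0 0 0"

```text
t: 7.45
eef_pos: [0.4498, 0.0462, 0.0766]
ee_rot: [3.141, 0.0, 1.799]
force: [-3.4, -0.0, 16.3]
width: 0.0004
```

Request:
apply_moves --deltas "0 0 0.1 0;0 0 0 0;0 0 0 0"

```text
t: 7.82
eef_pos: [0.4499, 0.0462, 0.0764]
ee_rot: [3.14, 0.0, 1.799]
force: [-8.0, 0.9, 24.2]
width: 0.0002
```

Request:
apply_moves --deltas "0 0 -4 0;0 0 -5 0;0 0 -5 0;0 -2 -3 0"

```text
t: 8.32
eef_pos: [0.4305, 0.0419, 0.2466]
ee_rot: [3.14, -0.0, 1.798]
force: [-0.2, -0.2, -0.1]
width: 0.0009
```

```bash
python3 plan.py .450 .045 .30 3.09
python3 - <<'E'
from h import *
import pickle
a=grab("scene");b=grab("top");pickle.dump((a,b),open("D2.pkl","wb"))
p=np.load("p.npy")
for f,n in((a,"a3"),(b,"b3")):
    im=f["image"].copy()
    x0,y0=(220,120)
    c=cv2.resize(im[y0:y0+150,x0:x0+200],None,fx=4,fy=4,interpolation=cv2.INTER_CUBIC)
    for L in [(0,.15,0),(0,-.15,0),(-.204,.15,0),(-.204,-.15,0),(-.164,.095,.044),(-.164,0,.044),(-.164,-.095,.044),(-.228,.035,0),(-.228,-.035,0)]:
        q=(proj(f,hatchpts(p,0,L))[0]-(x0,y0)+.5)*4
        cv2.circle(c,tuple(int(v) for v in q),2,(255,0,0),-1)
    cv2.imwrite(f"pics/{n}.png",c[:,:,::-1])
E
```

```text
t 8.32 pos [0.4305 0.0419 0.2466] rot [ 3.14  -0.     1.798] F [-0.2 -0.2 -0.1] q [ 0.56 -0.07 -0.46  0.   -1.18 -1.9 ] w 0.0009
tool delta cm (current axes): [-0.13  1.98 -5.34]
tool turn -1.292
delta in target axes: [-1.93  0.41 -5.34]
```

View pics/a3.png

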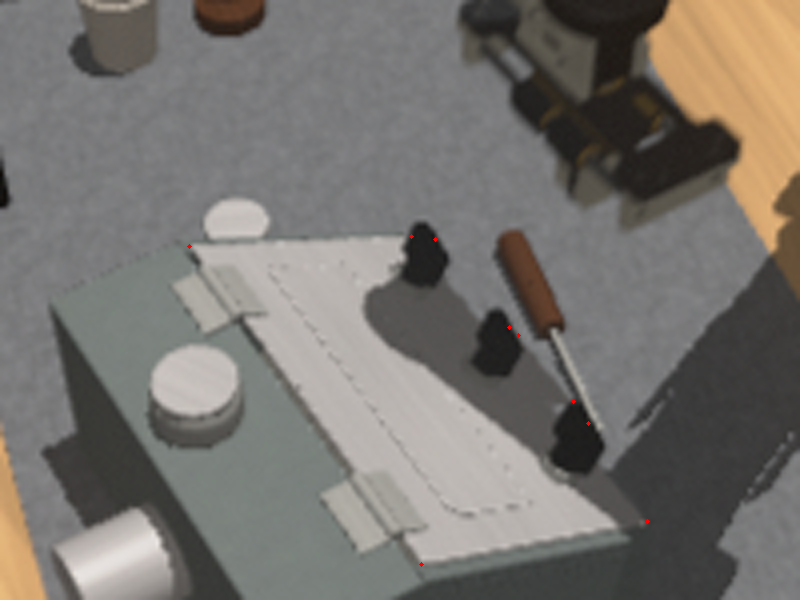

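View pics/b3.png

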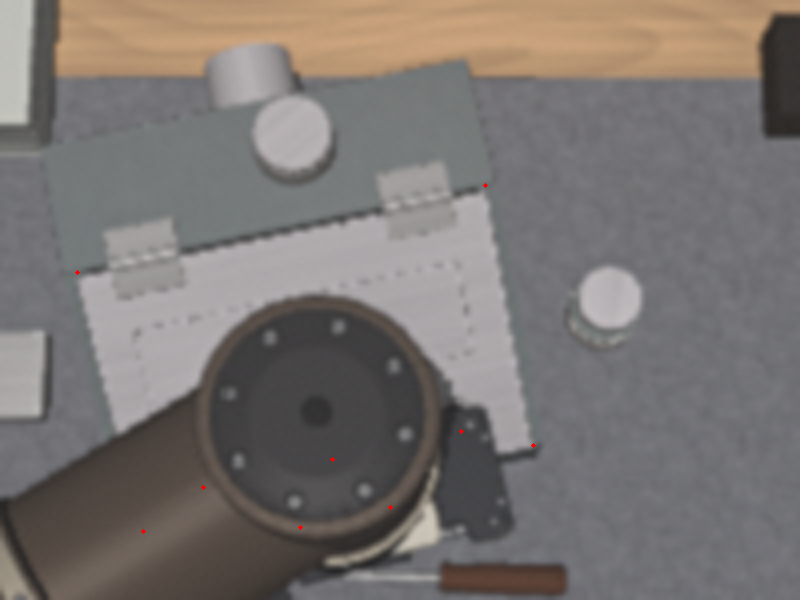

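```bash
cat > ov.py <<'E'
from h import *
import sys
def bar(y,v,zt=.044,zb=.016):
    a=1.6-v; ca,sa=np.cos(a),np.sin(a)
    pts=[]
    for z in (zb,zt):
        for sx,sy in((1,1),(1,-1),(-1,-1),(-1,1)):
            lx,ly=.022*sx,.0065*sy; pts.append((-.164+ca*lx-sa*ly,y+sa*lx+ca*ly,z))
    return np.array(pts)
def draw(f,p,vs,x0,y0,w,h,s,out,th=0):
    c=cv2.resize(f["image"][y0:y0+h,x0:x0+w],None,fx=s,fy=s,interpolation=cv2.INTER_CUBIC).copy()
    for y,v in zip((.095,0,-.095),vs):
        q=((proj(f,hatchpts(p,th,bar(y,v)))-(x0,y0)+.5)*s).astype(int)
        for i in range(4):
            cv2.line(c,tuple(map(int,q[i])),tuple(map(int,q[(i+1)%4])),(0,255,0),1)
            cv2.line(c,tuple(map(int,q[4+i])),tuple(map(int,q[4+(i+1)%4])),(255,0,0),1)
    cv2.imwrite(out,c[:,:,::-1])
E
python3 - <<'E'
from ov import *; import pickle
a,b=pickle.load(open("D2.pkl","rb")); p=np.load("p.npy")
draw(a,p,(.28,.34,.23),310,165,70,80,9,"pics/a4.png")
D=pickle.load(open("D.pkl","rb"))
draw(D["top"],p,(.28,.34,.23),240,200,120,60,6,"pics/b4.png",p[3])
E
```

```text
(no output)
```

View pics/a4.png

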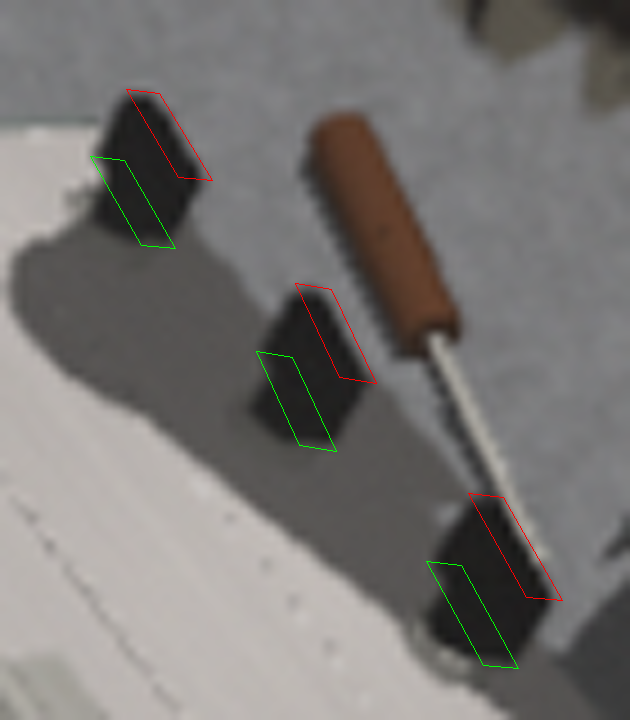

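View pics/b4.png

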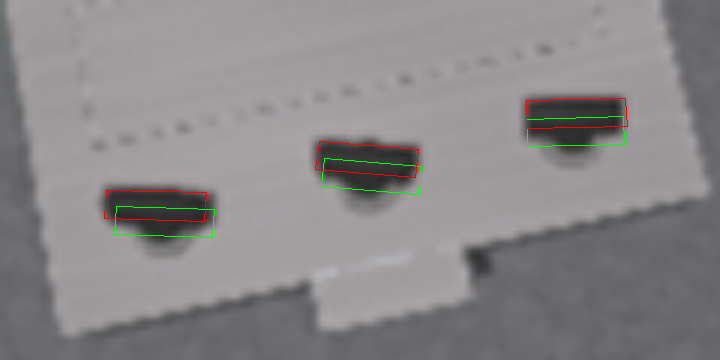

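Request:
apply_moves --deltas "0 0 0 -0.184;0 0 0 -0.184;0 0 0 -0.184;0 0 0 -0.184;0 0 0 -0.184;0 0 0 -0.184;0 0 0 -0.184;0 0 0 0" --gripper 0.15 --squeeze 15

```text
t: 9.43
eef_pos: [0.4295, 0.0415, 0.2436]
ee_rot: [-3.141, -0.002, 3.085]
force: [-0.4, 0.3, 0.5]
width: 0.0374
```

```bash
python3 plan.py .4888 .0541 .165 3.083
```

```text
t 9.43 pos [0.4295 0.0415 0.2436] rot [-3.141e+00 -2.000e-03  3.085e+00] F [-0.4  0.3  0.5] q [ 0.56 -0.07 -0.46 -0.   -1.18 -0.61] w 0.0374
tool delta cm (current axes): [-5.87  1.6   7.85]
tool turn 0.002
delta in target axes: [-5.85  1.61  7.86]
```

Request:
apply_moves --deltas "-2 0.5 0 0;-2 0.6 0 0;-1.9 0.5 0 0;0 0 3 0;0 0 3 0;0 0 1.9 0;0 0 0 0"

```text
t: 10.3
eef_pos: [0.4889, 0.0539, 0.164]
ee_rot: [-3.14, -0.003, 3.084]
force: [0.2, 0.9, 0.6]
width: 0.037
```

```bash
python3 plan.py .4888 .0541 .120 3.083
python3 - <<'E'
from ov import *
f=grab("scene"); p=np.load("p.npy")
draw(f,p,(.28,.34,.23),280,110,120,130,5,"pics/a5.png")
g=grab("wrist","pics/w5.png")
E
```

```text
t 10.3 pos [0.4889 0.0539 0.164 ] rot [-3.140e+00 -3.000e-03  3.084e+00] F [0.2 0.9 0.6] q [ 0.51  0.11 -0.47 -0.   -0.99 -0.57] w 0.037
tool delta cm (current axes): [0.   0.03 4.4 ]
tool turn 0.001
delta in target axes: [0.02 0.02 4.4 ]
```

View pics/a5.png

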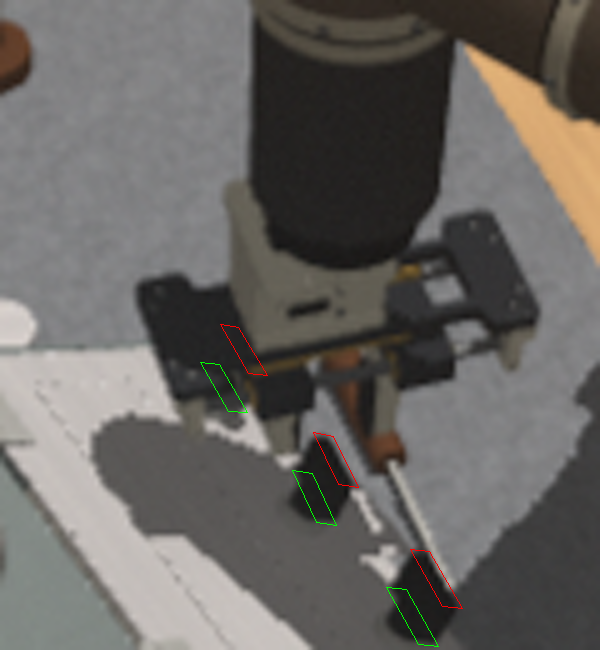

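View pics/w5.png

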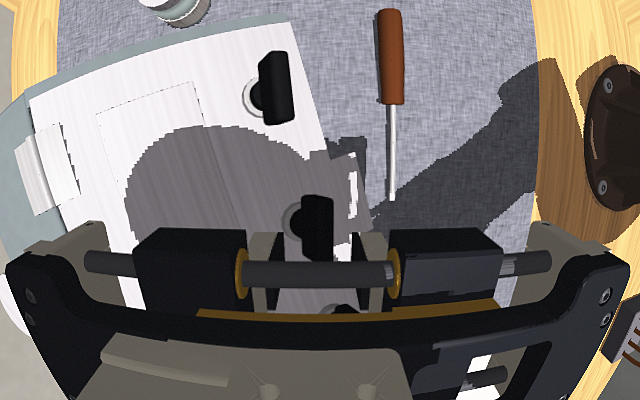

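```bash
cat >> h.py <<'E'
def projw(f,P):
    T=np.linalg.inv(f["cam_to_world"]); P=np.atleast_2d(P)
    c=P@T[:3,:3].T+T[:3,3]; K=f["camera_matrix"]
    v=np.c_[c[:,0],-c[:,1],-c[:,2]]; r=np.hypot(v[:,0],v[:,1]); a=np.arctan2(r,v[:,2])
    return np.c_[K[0,2]+K[0,0]*a*v[:,0]/r,K[1,2]+K[0,0]*a*v[:,1]/r]
E
python3 - <<'E'
from ov import *
f=grab("wrist"); p=np.load("p.npy"); c=f["image"].copy()
for y,v in zip((.095,0,-.095),(.28,.34,.23)):
    q=projw(f,hatchpts(p,0,bar(y,v))).astype(int)
    for i in range(4):
        cv2.line(c,tuple(map(int,q[i])),tuple(map(int,q[(i+1)%4])),(0,255,0),1)
        cv2.line(c,tuple(map(int,q[4+i])),tuple(map(int,q[4+(i+1)%4])),(255,0,0),1)
q=projw(f,[[.489,.0539,.164]])[0].astype(int); cv2.circle(c,tuple(map(int,q)),3,(255,255,0),-1)
cv2.imwrite("pics/w6.png",c[:,:,::-1])
E
```

```text
(no output)
```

View pics/w6.png

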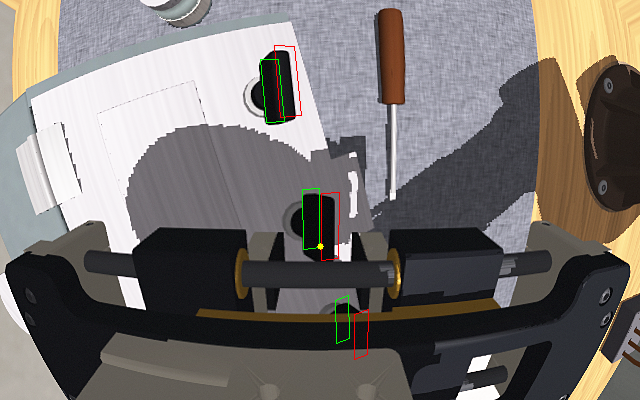

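Request:
apply_moves --deltas "-0.25 0 1 0;0 0 1 0;0 0 1 0;0 0 1 0;0 0 0.3 0;0 0 0 0"

```text
t: 11.2
eef_pos: [0.4922, 0.0542, 0.1224]
ee_rot: [-3.141, -0.0, 3.087]
force: [-0.8, 0.4, 0.1]
width: 0.0376
```

Request:
apply_moves --deltas "0 0 0 0;0 0 0 0;0 0 0 0;0 0 0 0" --gripper 1 --squeeze 12

```text
t: 11.7
eef_pos: [0.4899, 0.0541, 0.1227]
ee_rot: [-3.141, -0.004, 3.086]
force: [-11.5, 4.4, 10.0]
width: 0.0212
```

Request:
apply_moves --deltas "0.1 0 0 0.12;0 0 0 0.12;0 0 0 0.12;0 0 0 0.12;0 0 0 0"

```text
t: 12.32
eef_pos: [0.4882, 0.0536, 0.1226]
ee_rot: [-3.138, -0.004, 2.604]
force: [-13.8, 1.9, 11.5]
width: 0.0186
```

```bash
python3 plan.py .4888 .0541 .120 1.789
python3 - <<'E'
from ov import *
f=grab("scene"); p=np.load("p.npy")
draw(f,p,(.28,.8,.23),280,110,120,130,5,"pics/a7.png")
E
```

```text
t 12.32 pos [0.4882 0.0536 0.1226] rot [-3.138 -0.004  2.604] F [-13.8   1.9  11.5] q [ 0.51  0.16 -0.52 -0.   -0.89 -1.05] w 0.0186
tool delta cm (current axes): [-0.02  0.08  0.26]
tool turn 0.815
delta in target axes: [0.04 0.07 0.26]
```

View pics/a7.png

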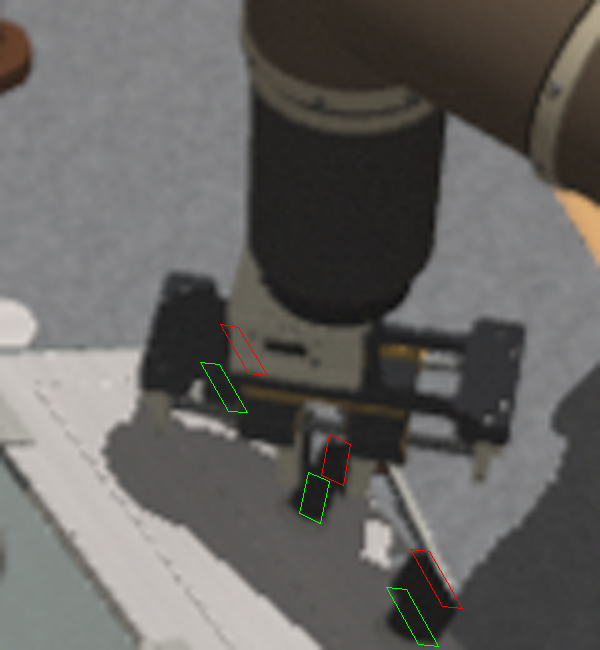

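Request:
apply_moves --deltas "0 0 0 0.12;0 0 0 0.12;0 0 0 0.12;0 0 0 0.12;0 0 0 0.12;0 0 0 0.12;0 0 0 0.1;0 0 0 0"

```text
t: 13.38
eef_pos: [0.4884, 0.0555, 0.1224]
ee_rot: [-3.138, -0.003, 1.785]
force: [-15.5, 12.9, 8.7]
width: 0.0129
```

```bash
python3 plan.py .4888 .0541 .120 1.789
python3 - <<'E'
from ov import *
print(readout.get_state()["moment"])
f=grab("scene"); p=np.load("p.npy")
draw(f,p,(.28,1.6,.23),280,110,120,130,5,"pics/a8.png")
E
```

```text
t 13.38 pos [0.4884 0.0555 0.1224] rot [-3.138e+00 -3.000e-03  1.785e+00] F [-15.5  12.9   8.7] q [ 0.51  0.16 -0.52 -0.   -0.89 -1.86] w 0.0129
tool delta cm (current axes): [-0.14  0.01  0.24]
tool turn -0.004
delta in target axes: [-0.14  0.01  0.24]
[4.6496443  5.42407692 0.11946109]
```

View pics/a8.png

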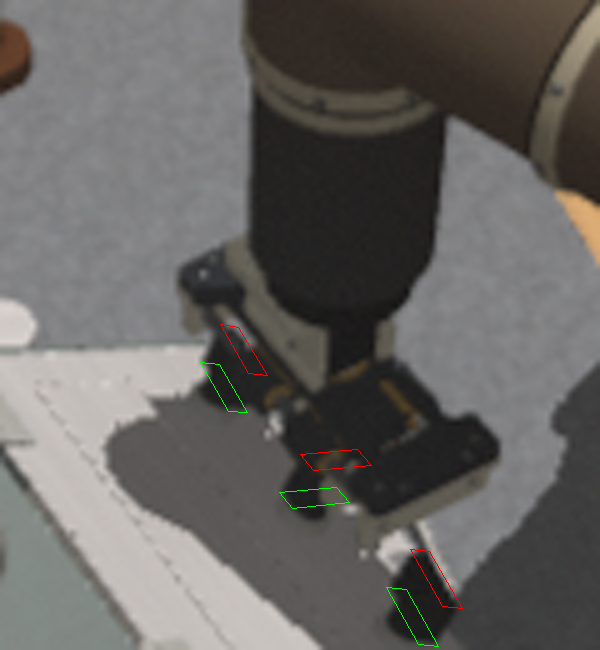

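Request:
apply_moves --deltas "0.05 0 0 0.06;0 0 0 0.06;0 0 0 0.05;0 0 0 0;0 0 0 0" --squeeze 20

```text
t: 14.05
eef_pos: [0.4887, 0.0557, 0.1223]
ee_rot: [-3.138, -0.001, 1.617]
force: [-13.7, 9.6, 7.7]
width: 0.0153
```

```bash
python3 plan.py .4888 .0541 .120 1.789; python3 -c "
from station import readout;print(readout.get_state()['moment'])"
```

```text
t 14.05 pos [0.4887 0.0557 0.1223] rot [-3.138e+00 -1.000e-03  1.617e+00] F [-13.7   9.6   7.7] q [ 0.51  0.16 -0.52 -0.   -0.89 -2.03] w 0.0153
tool delta cm (current axes): [-0.16  0.01  0.23]
tool turn -0.172
delta in target axes: [-0.16 -0.02  0.23]
[3.71074868 4.58192591 0.64924482]
```

Request:
apply_moves --deltas "0 0 0 0;0 0 0 0;0 0 0 0;0 0 -2 0;0 0 -4 0;0 0 -4 0;0 0 0 0" --gripper 0.25

```text
t: 14.92
eef_pos: [0.4931, 0.0552, 0.2259]
ee_rot: [3.136, -0.002, 1.617]
force: [-0.2, 0.7, -0.9]
width: 0.0332
```

```bash
cat > show.py <<'E'
import sys
from ov import *
vs=eval(sys.argv[1]); n=sys.argv[2]
p=np.load("p.npy"); p=p.copy(); p[0]+=.0024;p[1]+=.0005
f=grab("scene"); draw(f,p,vs,290,130,100,110,6,f"pics/s{n}.png")
f=grab("wrist"); c=f["image"].copy()
for y,v in zip((.095,0,-.095),vs):
    q=projw(f,hatchpts(p,0,bar(y,v))).astype(int)
    for i in range(4):
        cv2.line(c,tuple(map(int,q[i])),tuple(map(int,q[(i+1)%4])),(0,255,0),1)
        cv2.line(c,tuple(map(int,q[4+i])),tuple(map(int,q[4+(i+1)%4])),(255,0,0),1)
cv2.imwrite(f"pics/w{n}.png",c[:,:,::-1])
E
python3 show.py "(.28,1.6,.23)" 9; python3 plan.py .4706 .1473 .22 3.14
```

```text
t 15.03 pos [0.4911 0.0547 0.2226] rot [ 3.141e+00 -1.000e-03  1.616e+00] F [ 0.3 -0.7 -0.5] q [ 0.51  0.06 -0.38 -0.   -1.13 -2.03] w 0.0329
tool delta cm (current axes): [ 9.34 -1.63  0.26]
tool turn -1.524
delta in target axes: [2.07 9.26 0.26]
```

View pics/s9.png

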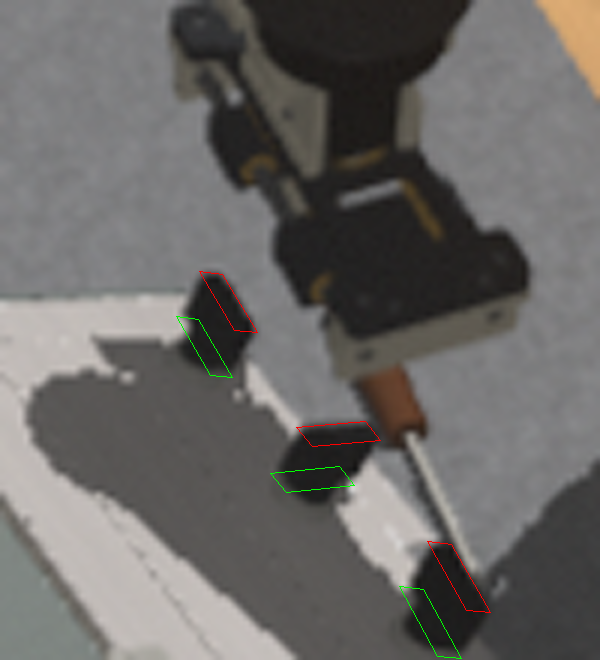

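View pics/w9.png

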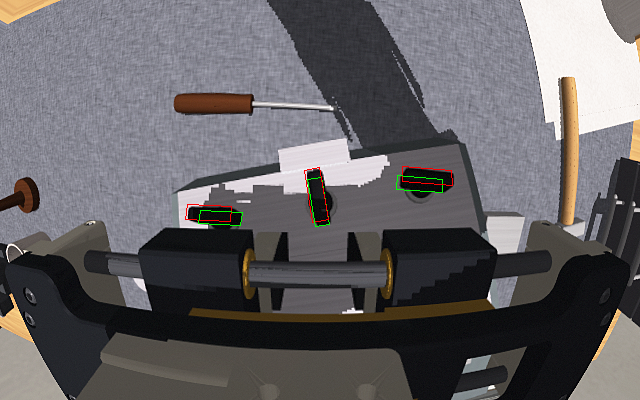

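Request:
apply_moves --deltas "1 0 -0.5 -0.169;1 0 -0.5 -0.169;0 0 0 -0.169;0 0 0 -0.169;0 0 0 -0.169;0 0 0 -0.169;0 0 0 -0.169;0 0 0 -0.169;0 0 0 -0.169;0 0 0 0" --gripper 0.15 --squeeze 12

```text
t: 16.27
eef_pos: [0.488, 0.0742, 0.2313]
ee_rot: [-3.141, -0.002, 3.136]
force: [-0.4, 0.1, 0.2]
width: 0.0372
```

```bash
python3 plan.py .4685 .1485 .165 3.138
```

```text
t 16.27 pos [0.488  0.0742 0.2313] rot [-3.141e+00 -2.000e-03  3.136e+00] F [-0.4  0.1  0.2] q [ 0.55  0.05 -0.37 -0.   -1.15 -0.56] w 0.0372
tool delta cm (current axes): [1.98 7.43 6.63]
tool turn -0.002
delta in target axes: [1.98 7.43 6.63]
```

Request:
apply_moves --deltas "0.7 2.5 0 0;0.7 2.5 0 0;0.6 2.4 0 0;0 0 3 0;0 0 2.6 0;0 0 1 0;0 0 0 0"

```text
t: 17.15
eef_pos: [0.4687, 0.1482, 0.1661]
ee_rot: [-3.14, -0.001, 3.136]
force: [-0.4, 0.1, 0.5]
width: 0.0373
```

```bash
python3 show.py "(.28,1.6,.23)" 10; python3 plan.py .4685 .1485 .122 3.138
```

```text
t 17.25 pos [0.4694 0.1487 0.1673] rot [3.141e+00 1.000e-03 3.137e+00] F [-0.8  1.3 -0.2] q [ 0.71  0.11 -0.47  0.   -1.   -0.71] w 0.037
tool delta cm (current axes): [ 0.1  -0.03  4.53]
tool turn -0.001
delta in target axes: [ 0.09 -0.02  4.53]
```

View pics/w10.png

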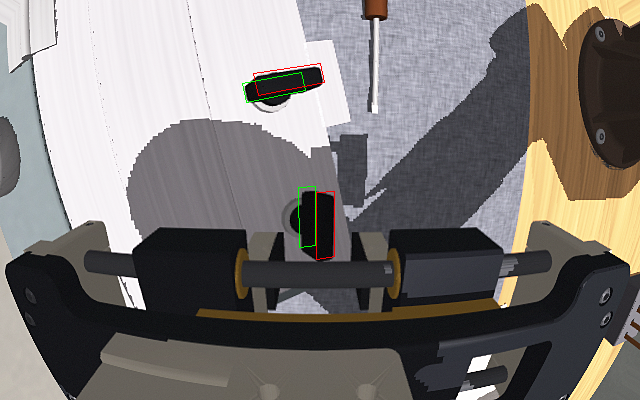

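View pics/s10.png

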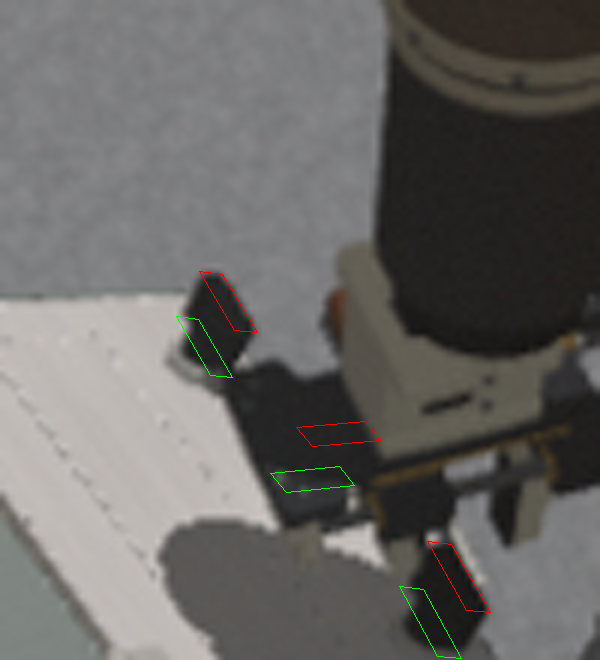

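Request:
apply_moves --deltas "0 0 1.2 0;0 0 1.2 0;0 0 1 0;0 0 0.9 0;0 0 0 0"

```text
t: 17.88
eef_pos: [0.4685, 0.1483, 0.1227]
ee_rot: [-3.141, -0.001, 3.138]
force: [0.2, -0.5, 0.3]
width: 0.0371
```

Request:
apply_moves --deltas "0 0 0 0;0 0 0 0;0 0 0 0" --gripper 1 --squeeze 12

```text
t: 18.25
eef_pos: [0.4689, 0.1487, 0.1239]
ee_rot: [3.141, 0.0, 3.138]
force: [-1.0, 0.2, 1.3]
width: 0.0205
```

Request:
apply_moves --deltas "0 0 0 0.12;0 0 0 0.12;0 0 0 0.12;0 0 0 0.12;0 0 0 0.12;0 0 0 0.12;0 0 0 0.12;0 0 0 0.12;0 0 0 0.12;0 0 0 0.12"

```text
t: 19.5
eef_pos: [0.4682, 0.1486, 0.124]
ee_rot: [-3.141, -0.0, 1.934]
force: [-5.0, 1.7, 4.1]
width: 0.0141
```

Request:
apply_moves --deltas "0 0 0 0.12;0 0 0 0.06;0 0 0 0.06;0 0 0 0.06;0 0 0 0;0 0 0 0" --squeeze 20

```text
t: 20.25
eef_pos: [0.4688, 0.1489, 0.1238]
ee_rot: [3.141, -0.0, 1.639]
force: [-4.6, 3.6, 3.6]
width: 0.0148
```

```bash
python3 plan.py .4685 .1485 .122 1.789;python3 -c "
from station import readout;print(readout.get_state()['moment'])"; python3 show.py "(1.6,1.6,.23)" 11
```

```text
t 20.25 pos [0.4688 0.1489 0.1238] rot [ 3.141 -0.     1.639] F [-4.6  3.6  3.6] q [ 0.71  0.15 -0.53 -0.   -0.89 -2.21] w 0.0148
tool delta cm (current axes): [-0.04 -0.03  0.18]
tool turn -0.15
delta in target axes: [-0.03 -0.04  0.18]
[1.16905516 1.32220664 0.57368458]
```

View pics/s11.png

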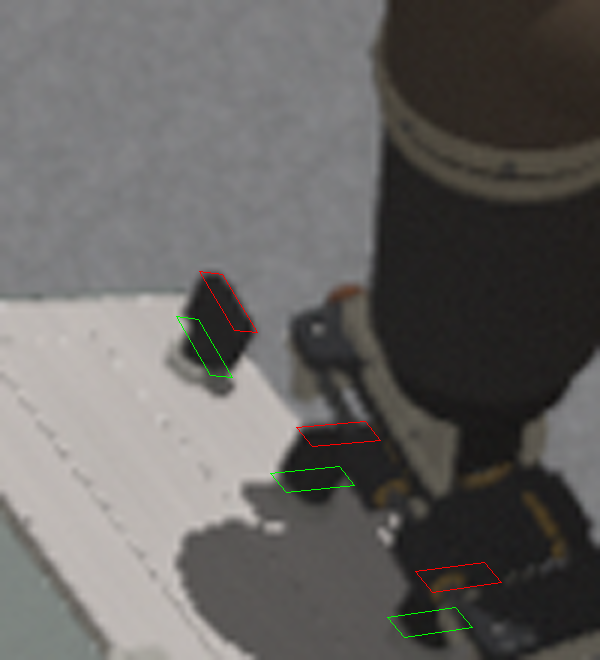

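Request:
apply_moves --deltas "0 0 0 0;0 0 0 0;0 0 0 0;0 0 -2 0;0 0 -4 0;0 0 -5 0;0 0 0 0" --gripper 0.25

```text
t: 21.22
eef_pos: [0.4709, 0.1496, 0.2376]
ee_rot: [3.135, -0.003, 1.638]
force: [1.0, -0.2, -0.8]
width: 0.0329
```

Request:
apply_moves --deltas "0 0 0 -0.172;0 0 0 -0.172;0 0 0 -0.172;0 0 0 -0.172;0 0 0 -0.172;0 0 0 -0.172;0 0 0 -0.172;0 0 0 -0.172;0 0 0 -0.167;0 0 0 0" --gripper 0.15 --squeeze 12

```text
t: 22.48
eef_pos: [0.4686, 0.1484, 0.2328]
ee_rot: [-3.141, -0.001, -3.104]
force: [-0.3, 0.6, 0.6]
width: 0.0376
```

```bash
python3 plan.py .5096 -.037 .165 3.182
```

```text
t 22.48 pos [0.4686 0.1484 0.2328] rot [-3.141e+00 -1.000e-03 -3.104e+00] F [-0.3  0.6  0.6] q [ 0.71  0.05 -0.37 -0.   -1.15 -0.67] w 0.0376
tool delta cm (current axes): [ -3.4  -18.67   6.79]
tool turn -0.003
delta in target axes: [ -3.35 -18.69   6.78]
```

Request:
apply_moves --deltas "-0.6 -3.1 0 0;-0.6 -3.1 0 0;-0.6 -3.1 0 0;-0.6 -3.1 0 0;-0.5 -3.1 0 0;-0.5 -3.2 0 0;0 0 3 0;0 0 2.8 0;0 0 1 0;0 0 0 0"

```text
t: 23.72
eef_pos: [0.51, -0.037, 0.1653]
ee_rot: [-3.141, -0.001, -3.104]
force: [0.6, 0.4, 1.1]
width: 0.037
```

```bash
python3 show.py "(1.6,1.6,.23)" 12; python3 plan.py .5096 -.037 .123 3.182
```

```text
t 23.82 pos [ 0.5108 -0.0368  0.1665] rot [-3.142e+00  1.000e-03 -3.103e+00] F [0.4 0.5 0.3] q [ 0.31  0.14 -0.43  0.   -1.   -0.27] w 0.0376
tool delta cm (current axes): [ 0.13 -0.02  4.35]
tool turn -0.002
delta in target axes: [ 0.12 -0.02  4.35]
```

View pics/w12.png

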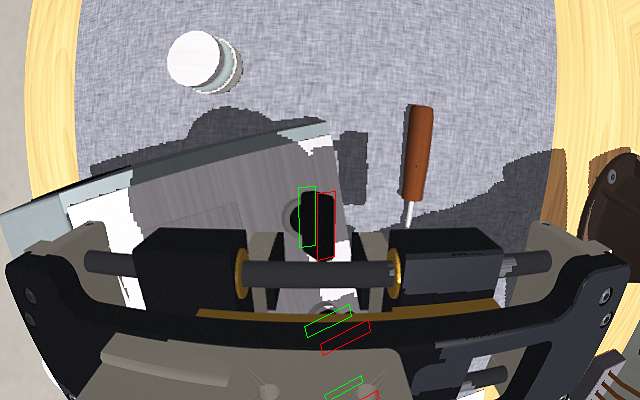

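View pics/s12.png

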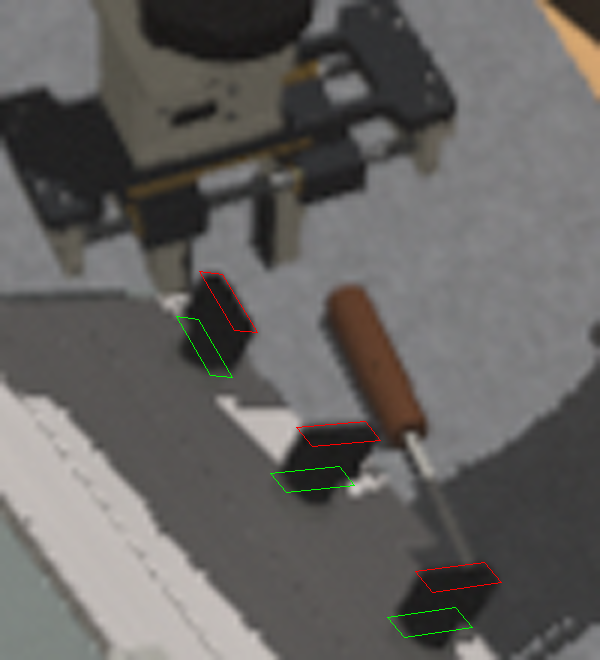

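The wrist picture shows the right bar at about (317,225), midway between the pads. In the scene picture the middle bar (338,460) and left bar (450,600) line up with the overlay drawn at home. I'll go down and grip.

Request:
apply_moves --deltas "0 0 1.2 0;0 0 1.2 0;0 0 1 0;0 0 0.8 0;0 0 0 0"

```text
t: 24.45
eef_pos: [0.5097, -0.0371, 0.1228]
ee_rot: [-3.141, -0.002, -3.103]
force: [-0.3, 1.2, 0.2]
width: 0.0375
```

Request:
apply_moves --deltas "0 0 0 0;0 0 0 0;0 0 0 0" --gripper 1 --squeeze 12

```text
t: 24.82
eef_pos: [0.51, -0.037, 0.1238]
ee_rot: [3.141, 0.0, -3.103]
force: [-2.1, 0.9, 0.4]
width: 0.0205
```

Request:
apply_moves --deltas "0 0 0 0.12;0 0 0 0.12;0 0 0 0.12;0 0 0 0.12;0 0 0 0.12;0 0 0 0.12;0 0 0 0.12;0 0 0 0.12;0 0 0 0.12;0 0 0 0.12"

```text
t: 26.08
eef_pos: [0.5091, -0.037, 0.1239]
ee_rot: [-3.14, -0.001, 1.977]
force: [-6.3, 2.5, 6.5]
width: 0.0137
```

Request:
apply_moves --deltas "0 0 0 0.12;0 0 0 0.07;0 0 0 0.07;0 0 0 0.07;0 0 0 0;0 0 0 0" --squeeze 20

```text
t: 26.82
eef_pos: [0.5097, -0.0367, 0.1236]
ee_rot: [-3.141, -0.0, 1.653]
force: [-4.1, 3.8, 2.1]
width: 0.0143
```

```bash
python3 -c "
from station import readout;print(readout.get_state()['moment'])"
```

```text
[1.40102169 1.33778221 0.63130883]
```

Request:
apply_moves --deltas "0 0 0 0;0 0 0 0;0 0 0 0;0 0 -2 0;0 0 -4 0;0 0 -5 0;0 0 -3 0;0 0 0 0;0 0 0 0" --gripper 0.25

```text
t: 27.95
eef_pos: [0.5098, -0.037, 0.263]
ee_rot: [-3.141, -0.0, 1.65]
force: [-0.9, 0.8, -1.2]
width: 0.0325
```

```bash
python3 show.py "(1.6,1.6,1.6)" 13; python3 plan.py .4685 -.1485 .25 1.789
```

```text
t 28.05 pos [ 0.5096 -0.0371  0.2624] rot [-3.14  0.    1.65] F [ 0.3 -0.6  0. ] q [ 0.31  0.06 -0.28 -0.   -1.22 -1.8 ] w 0.0327
tool delta cm (current axes): [-10.78  -4.98   1.26]
tool turn -0.139
delta in target axes: [-9.99 -6.42  1.24]
```

View pics/s13.png

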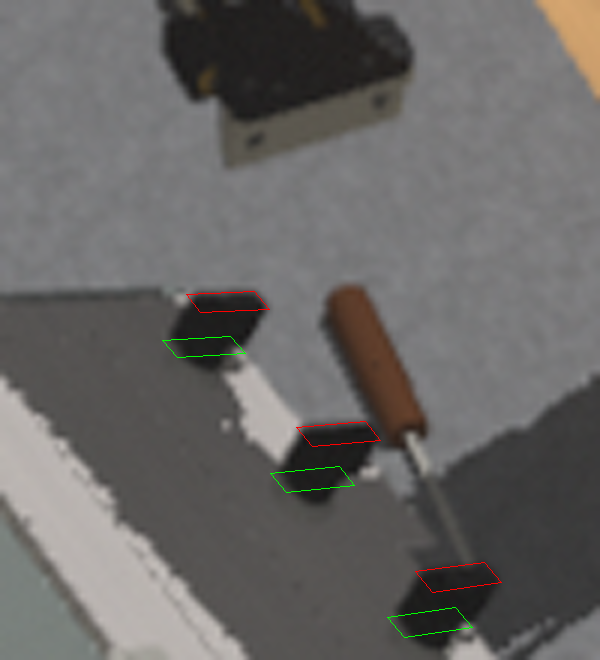

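View pics/w13.png

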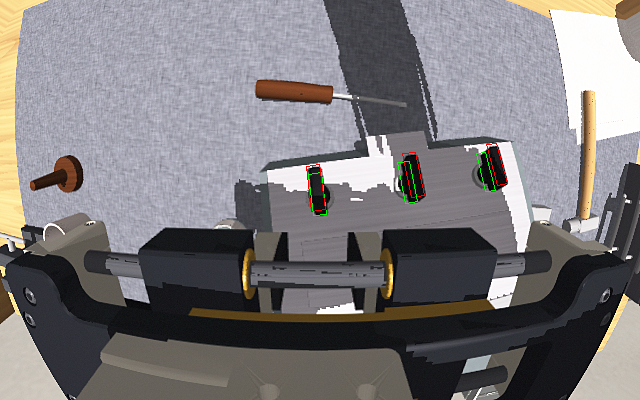

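Request:
apply_moves --deltas "-3 -1 -1 0;-4 -1.5 0 0;-4 -1.5 0 0;-4 -1.5 0 0;-4 -1.5 0 0;-4 -1.5 0 0;-2 0 0 0;0 0 0 0"

```text
t: 29.05
eef_pos: [0.4447, -0.294, 0.2722]
ee_rot: [-3.139, -0.001, 1.648]
force: [-0.3, 0.2, 0.4]
width: 0.0331
```

Run:
```python
from ov import *; import pickle
p=np.load("p.npy"); f=grab("top","pics/t14.png"); draw(f,p,(1.6,1.6,1.6),225,130,135,130,5,"pics/b14.png")
D=pickle.load(open("D.pkl","rb"))
for q in ["jar","tin","bench_block","screwdriver","hammer","cup","mandrel_base"]:
    r=viewer.silhouettes("top",q); print(q,[(round(o["conf"],2),[round(float(v)) for v in o["extent"]]) for o in r[:1]])
print(readout.get_state()["eef_pos"])
```

```text
jar []
tin [(0.65, [285, 142, 19, 20])]
bench_block [(0.88, [209, 201, 23, 28])]
screwdriver [(0.68, [298, 259, 50, 10])]
hammer [(0.83, [160, 210, 30, 87])]
cup [(0.53, [466, 179, 10, 3])]
mandrel_base []
[ 0.44548872 -0.29236135  0.27367848]
```

View pics/b14.png

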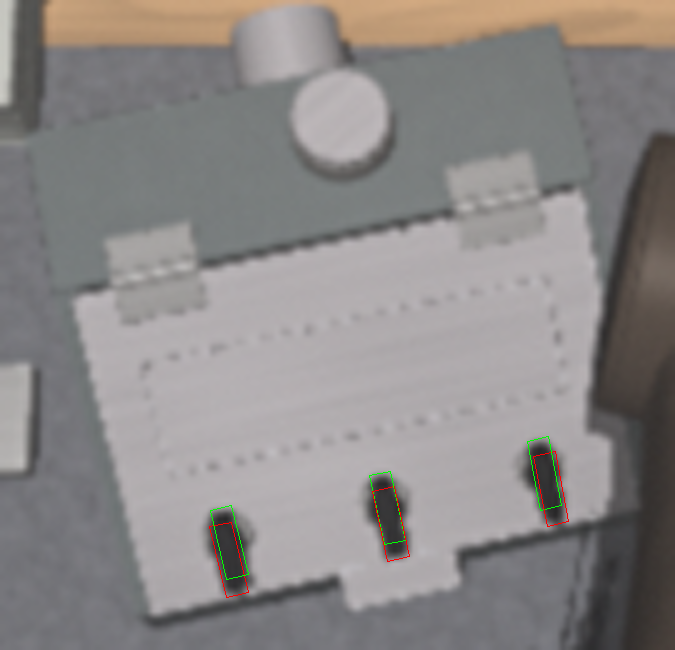

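View pics/t14.png

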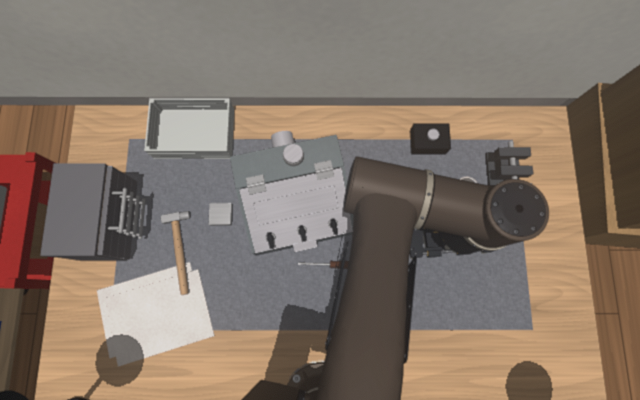

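Run:
```python
from ov import *; import pickle
a=pickle.load(open("D2.pkl","rb"))[0]; f=grab("scene","pics/sc15.png")
c=[cv2.resize(x["image"][170:270,290:390],None,fx=4,fy=4,interpolation=cv2.INTER_CUBIC) for x in(a,f)]
cv2.imwrite("pics/cmp15.png",np.hstack(c)[:,:,::-1])
p=np.load("p.npy")
for th in(0,.04): print(proj(f,hatchpts(p,th,[(-.204,.15,0)])), (proj(f,hatchpts(p,th,[(-.204,.15,0)]))-(290,170))*4)
```

```text
[[381.39173298 249.80364754]] [[365.56693191 319.21459017]]
[[382.78498927 247.69240744]] [[371.13995708 310.76962976]]
```

View pics/cmp15.png

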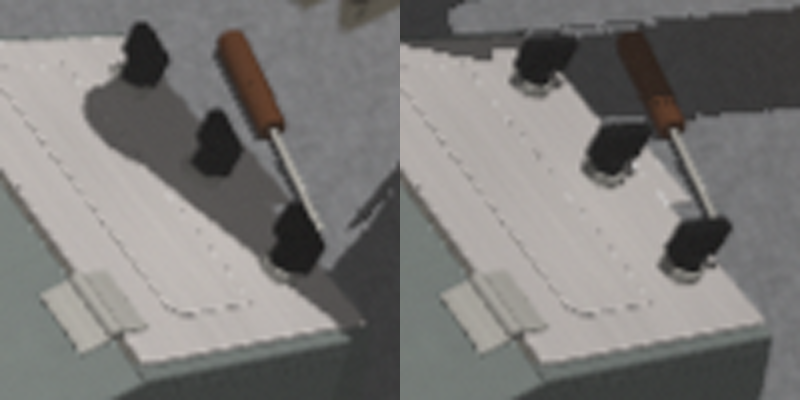

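View pics/sc15.png

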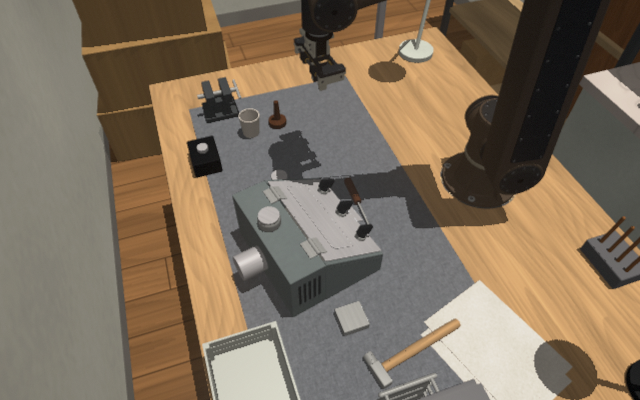

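The hatch corner sits at (365,322) in both crops, where the model puts it for a fully shut hatch. All three bars lie up the slope, and the jar (278,175), cup, stand, tin, block, hammer and screwdriver look unmoved. I'm handing in.

```bash
python3 -c "
from station import job;print(job.job_done())"
```

```text
the job is handed in; nothing more can be done
None
```

I pushed the hatch shut with closed fingers on the lip. Then I gripped and turned the middle, left and right knobs clockwise in that order, each until it hit its stop. I handed in at about 29 s; no verdict is given.

- **Hatch:** the lip force rose to 24 N against the box with no further travel. The front-left corner in the scene camera was in the same place after the knob turning as just after closing, and matched the shut position (0.04 rad open would show as about 2 pixels).
- **Knobs:** on each one the jaws slid on a bar that would turn no further (0.57–0.65 N m about vertical). The last pictures show all three bars straight up the slope, within my reading accuracy of the 1.6 rad position.
- **Loose things:** by eye, the scene picture shows none of them moved. The top-camera network also found the tin, block, screwdriver and hammer about where they began. It did not report the jar or stand and saw only a sliver of the cup, because the arm was over them, so those three rest on the scene picture alone.
- **Disagreement:** the wrist and scene cameras put the knobs 2–3 mm further up the slope than my fit. For the outer two I stayed close to the fit, adjusted from the forces on the middle knob, and the side forces at the grip were then small (2 N or less).

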